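# Latch the gate of the sample bay

### The arm

A 6-joint arm with a two-finger parallel gripper is mounted at the origin on the work surface. World frame = base frame: x ahead of the robot, y to its left, z up, the work surface at z = 0. Lengths are in m, angles in rad, forces in N, time in s.
With the tool pointing down it reaches from about 0.4 to 0.825 m from the base axis. Payload 7 kg.
Tool frame: the origin (TCP) lies midway between the tips of the shut fingers; the grasp point (between the pads) lies 19 mm behind it (r.grip_point_offset is the distance from the TCP to the grasp point, in m); z points along the fingers, y is the line along which they close (so a half turn about z gives the same grasp; the last joint's range is limited). The gripper opens to 85 mm and grips with 20 to 120 N. Pads are 22 mm wide; open, the fingers measure 114 mm over their backs; the gripper's body (76 mm by 85 mm) begins 54 mm behind the grasp point. The pads swing forward as they close: fully open they stand 13 mm farther back than shut.
Start: joints at [1.416, 0.359, 0.012, 0, -1.224, -0.288], TCP at [0.289, 0.61, 0.197] pointing down, gripper open.
Joint ranges: [-3.07, 3.07], [-1.43, 2.12], [-1.02, 1.25], [-3.03, 1.67], [-3.05, -0], [-3.03, 3.03]. Speed limits (rad/s): [2.39, 2.39, 3.01, 3.14, 3.14, 3.14].

### API

Orientations are given as a unit quaternion [w, x, y, z].
In Python, from plant import telemetry, cams, close_job, r gives the robot as it stands. The module is installed in compiled form; this text tells all that it offers.
- The arm moves only by the shell command python3 -m inch 'ROWS'. ROWS is JSON, a list of rows, each a list of 5 numbers: the gripper command: -1 is fully open, 1 is shut, values between are in proportion, then the shift along the world's x, y, z in mm, then the turn about the world's z in rad. In form: [[gripper, tx, ty, tz, turn], ...]. A call has 1 to 5 rows; each row is the pose to reach, as a shift and turn from the pose commanded when the call began; what a row does not reach only later rows make up. A row lasts 1/8 s, in which the tool goes at most 62.5 mm and 10.7 degrees, less where a joint would pass 70% of its speed; a pose out of reach is approached as far as the arm can. A call with a gripper value outside its range is refused whole. The fingers move at their own pace and stop on an object; the grip force is fixed at half the most. Time passes only in rows, so rows that repeat a pose let the fingers close. It gives the time, the measured TCP pose, the force, the opening and the grip force at its end, in the units of the state.
- telemetry.observe(): the state, without advancing time (a new reading comes with each control period).
- cams.read_camera(name): name is "scene" or "top" or "wrist"; returns the picture (480x640x3 uint8, blue, green, red); there is no depth.
- cams.calibration(name): a dict with "fx", "fy", "cx", "cy" (pixels), "origin" and "orientation" of the camera in the world. Camera axes: x right, y down, z forward; pixel columns grow to the right and rows downward; lengths in m; the calibration is good to about 2 mm. A picture is of the moment at which its call begins: read the wrist's pose just before it. calibration takes no time and is no camera call; for the wrist camera it gives the pose at the moment of the call.
- close_job(): hands the job in; it is judged then, once.
The state is a dict: "time_s": time; "joint_pos": joint angles; "dq": joint speeds; "tau": joint torques, N m; "position": TCP position; "ee_rot": TCP orientation; "force": force on the tool from outside, world axes, zero at the start; "ft_torque": the same for the moment, N m; "gripper_width": finger opening in m; "grasp_force": force on a finger pad.
Only numpy, scipy, OpenCV 4.12 (cv2) and the standard library are available. Lean on these libraries where they do the work, as an engineer would, in place of code of your own. Each camera call takes 0.05 s, during which the arm holds its last target. There are 200 camera calls.

### The job

The sprung gate of the open-topped sample bay stands open. By its black ball knob, lift the steel latch bar so that it clears the low front lip of the catch on the post, swing the gate shut until the bar just meets the catch's tall back, and hold the gate there while you let the bar all the way down into the catch, so that it keeps the gate shut by itself. Do it gently, without ramming the bar against the catch, then let go and leave the bottle, jar and beaker where they stand.

Things in the scene. Friction and masses are not known exactly. Their poses are not given: they have to be found in the camera images.
- bay: The sample bay, fixed: white open-topped housing 220 x 290 x 115 mm with a vial turntable inside. Origin: middle of its underside, on the bench. Axes: z up, x from its front into the bay, y along the front towards the gate's hinge. The gate is its front side, 90 mm before the origin. Gate top 115 mm above the bench.
- hinge (a point): The gate's vertical hinge axis, at the height of the latch bar's pivot (135 mm above the bench). Axes as the bay's. With the gate shut, gate and bar run from here along the bay's -y.
- plate (a point): NOMINAL middle of the catch on the post, at its slot floor, 128 mm up, 238 mm from hinge along the bay's -y. The catch is screwed on through slots: along the bay's x it really sits up to 18 mm before or behind this point, which is not measured: find it by touch or sight. Its y and z are true.
- post: Fixed grey post with dark 90 x 26 mm top plate and the rigid bright steel catch, 16 mm wide. Along the bay's x the catch has: front lip 8 thick, 12 high above the slot floor, upright faces; slot 12 wide; back wall 8 thick, 45 high. A bar tip raised 15 to 35 mm clears the lip and meets the back wall. Origin: the post's foot, 113 mm below plate; axes as the bay's.
- knob (a point): Centre of the black ball knob, 22 mm across, on an 8 mm stem; 28 mm above the top face of the latch bar, free all round, so it can be gripped from above. The ball is 125 mm from the bar's pivot towards the tip and 35 mm above the pivot's line. Axes with the bar level: z up, y from tip to pivot, x across the bar, the way the gate shuts.
- gate (a joint): Gate angle, rad, positive when open (opens clockwise seen from above, free end to the bay's -x). 0: bar exactly along the bay's -y. A spring in the damped hinge slowly pushes it open to its stop at 0.42 with 2 to 3 N at the knob; it can go 0.12 past 0. Latched, it stands within about 0.085 of 0, pulled against the lip by the spring.
- bar (a joint): Angle of the latch bar, rad, positive as its tip is lifted (to 0.6). Flat steel, 8 thick, 14 tall, 190 mm from pivot to tip, about 120 g; pivot on the gate 60 mm from hinge. 0: level, as it lies on the catch's slot floor. Gate open: droops to a rest at -0.03. On top of the lip: about 0.07. Let go, it falls slowly on a damped pivot.
- reagent_mid (a point): Bystander: white plastic bottle 60 mm wide, 140 mm tall, standing on the bench; its centre.
- beaker_mid (a point): Bystander: glass beaker 68 mm wide, 85 mm tall, standing on the bench; its centre.
- amber_mid (a point): Bystander: small amber glass jar 40 mm wide, 65 mm tall, standing on the bench; its centre.

How it is judged:
By the outcome, as a careful person would: the job done as asked, in the order asked, and still so for the second after the job is handed in, with the robot touching nothing.
It also fails if it takes over 40 s, if anything falls off the work surface, if the arm or the gripper's body presses on something with over 40 N, if the wrist force passes 120 N, or if a joint passes its speed limit or range.

## Working session

There is one attempt and no reset: what is moved stays moved. The work goes in short steps, Python scripts to look and compute and a shell command to move; the robot and the scene stay as the last step left them, time stands still between calls to the robot, and variables do not carry over. Pictures are saved under pics/ and viewed, at most 10 in all, crops included, and the job is handed in when it is done.

```bash
mkdir -p pics; python3 - <<'E'
from plant import telemetry, cams
import cv2,numpy as np
s=telemetry.observe();print({k:np.round(v,3) for k,v in s.items()})
for n in("scene","top"):
    im=cams.read_camera(n);cv2.imwrite(f"pics/{n}0.png",im);print(n,cams.calibration(n))
E
```

```text
{'time_s': np.float64(0.0), 'joint_pos': array([ 1.416,  0.359,  0.011, -0.   , -1.224, -0.288]), 'dq': array([ 0.001, -0.001,  0.   , -0.   , -0.001,  0.002]), 'tau': array([ 1.0000e-03, -5.8332e+01,  2.9341e+01,  6.9360e+00, -6.0000e-03,
        0.0000e+00]), 'position': array([0.289, 0.609, 0.196]), 'ee_rot': array([ 0.001,  0.976, -0.22 , -0.   ]), 'force': array([ 0.311, -0.62 , -0.167]), 'ft_torque': array([-0.032, -0.004,  0.021]), 'grasp_force': np.float64(0.0), 'gripper_width': np.float64(0.085)}
scene {'fx': 625.1280151741652, 'fy': 625.1280151741652, 'cx': 326.2160573208528, 'cy': 243.63007161598418, 'origin': array([1.40016947, 0.37556802, 0.99044216]), 'orientation': array([-0.21330016,  0.53771054,  0.75813901, -0.30099111])}
top {'fx': 500.96329713095497, 'fy': 500.96329713095497, 'cx': 324.22038464268053, 'cy': 233.39990215054297, 'origin': array([0.41925254, 0.09393328, 1.02982341]), 'orientation': array([ 0.06612971, -0.69534414,  0.71228409, -0.06909961])}
```

View pics/scene0.png

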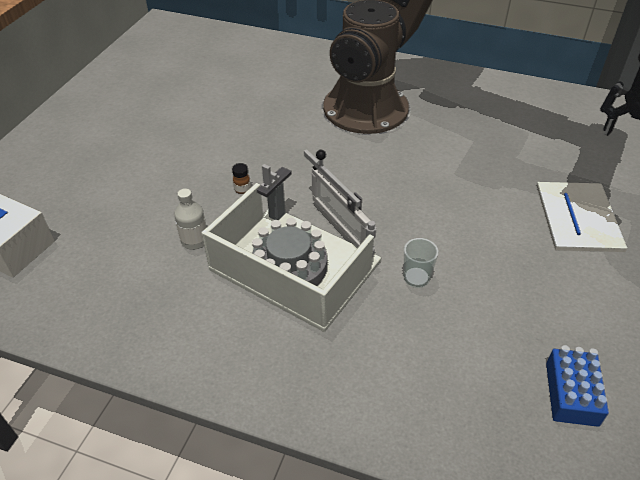

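View pics/top0.png

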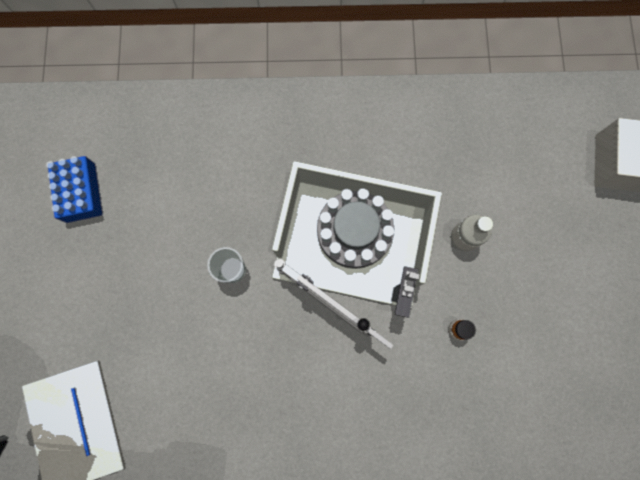

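The scene view shows the knob at about (321,155), hinge top at (371,228) and catch at about (268,175). The top view shows the knob at (364,325), hinge at (280,264) and catch at about (410,285). Next I'll triangulate these and zoom in.

```bash
cat > h.py <<'E'
import numpy as np,cv2
from scipy.spatial.transform import Rotation as R
from plant import telemetry,cams
def ray(c,p):
    q=c["orientation"];M=R.from_quat([q[1],q[2],q[3],q[0]]).as_matrix()
    d=M@np.array([(p[0]-c["cx"])/c["fx"],(p[1]-c["cy"])/c["fy"],1]);return np.array(c["origin"]),d/np.linalg.norm(d)
def plane(c,p,z):
    o,d=ray(c,p);return o+d*(z-o[2])/d[2]
def tri(c1,p1,c2,p2):
    A=[];b=[]
    for c,p in((c1,p1),(c2,p2)):
        o,d=ray(c,p);P=np.eye(3)-np.outer(d,d);A.append(P);b.append(P@o)
    A=np.vstack(A);b=np.hstack(b);x=np.linalg.lstsq(A,b,rcond=None)[0];return x,np.linalg.norm(A@x-b)
def proj(c,X):
    q=c["orientation"];M=R.from_quat([q[1],q[2],q[3],q[0]]).as_matrix();v=M.T@(np.array(X)-c["origin"])
    return np.array([c["fx"]*v[0]/v[2]+c["cx"],c["fy"]*v[1]/v[2]+c["cy"]])
E
python3 - <<'E'
from h import *
S=cv2.imread("pics/scene0.png");T=cv2.imread("pics/top0.png");s=cams.calibration("scene");t=cams.calibration("top")
def blob(im,x0,y0,x1,y1,th):
    m=(im[y0:y1,x0:x1].max(2)<th).astype(np.uint8);n,l,st,c=cv2.connectedComponentsWithStats(m)
    i=1+st[1:,4].argmax();return c[i]+[x0,y0],st[i]
ps,a=blob(S,312,146,330,163,45);pt,b=blob(T,354,315,374,336,45)
print(ps,a,pt,b,tri(s,ps,t,pt))
# bay corners of top view white rim far side at z=.115
for p in((295,163),(441,193),(274,250)):print(p,plane(t,p,.115))
A=cv2.resize(S[130:250,230:390],None,fx=5,fy=5,interpolation=cv2.INTER_CUBIC)
B=cv2.resize(T[250:365,265:425],None,fx=5,fy=5,interpolation=cv2.INTER_CUBIC)
cv2.imwrite("pics/a.png",A);cv2.imwrite("pics/b.png",B)
E
```

```text
[320.33846154 154.67692308] [ 4  4 10 10 65] [363.10989011 324.27472527] [ 4  4 11 11 91] (array([0.42868016, 0.02401586, 0.16535071]), np.float64(0.0029447939744945565))
(295, 163) [0.73500138 0.14043355 0.115     ]
(441, 193) [ 0.66909744 -0.13470236  0.115     ]
(274, 250) [0.56756801 0.18143791 0.115     ]
```

View pics/a.png

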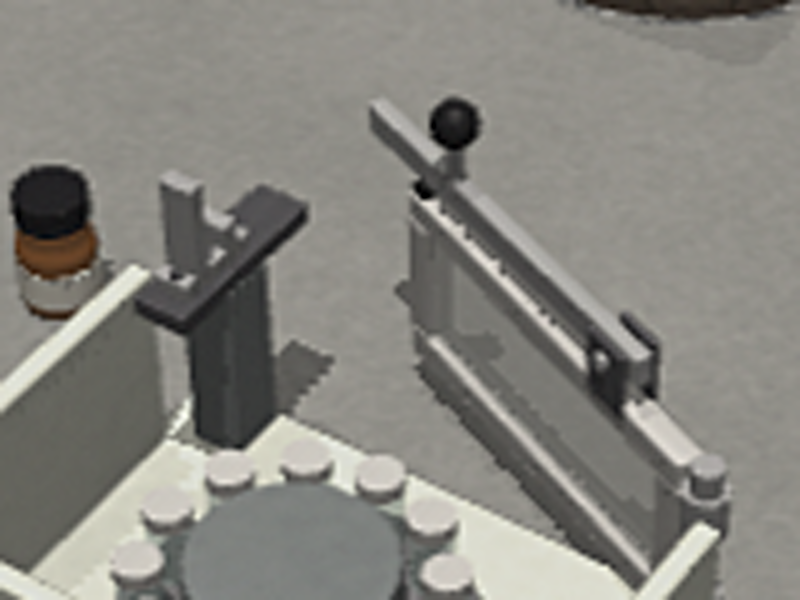

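View pics/b.png

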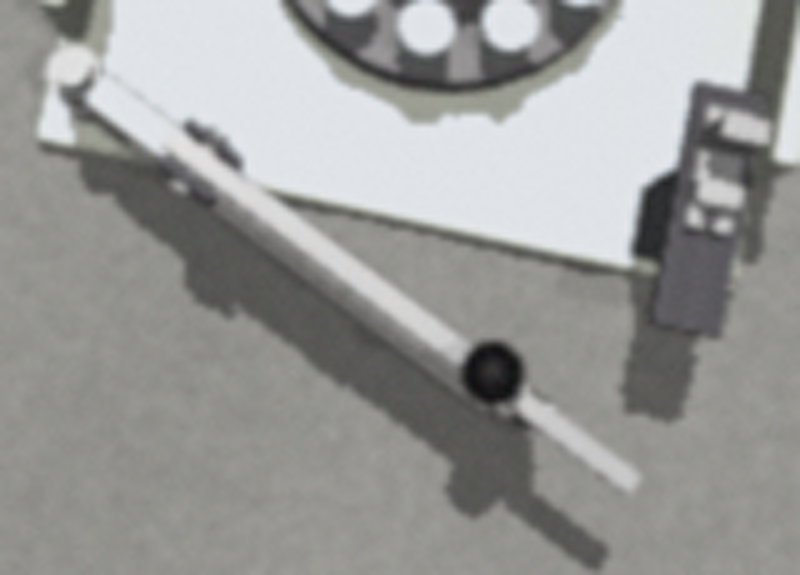

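The crops show the hinge cap at scene (371.6,224) and top (279.4,263). The catch's back wall top is at scene (266.6,166.6) and top (412.6,275), and the lip is at top (409.4,288). The gate is free, with the knob upright.

```bash
python3 - <<'E'
from h import *
s=cams.calibration("scene");t=cams.calibration("top")
H,e=tri(s,(371.6,222.5),t,(279.4,263));print("hinge",H,e)
print("back top",tri(s,(266.6,166.6),t,(412.6,275)))
K=np.array([.4287,.0240]);yaw=-.235
xb=np.array([np.cos(yaw),np.sin(yaw)]);yb=np.array([-xb[1],xb[0]])
v=K-H[:2];print("r",np.linalg.norm(v),"gate",np.arctan2(-v@xb,-v@yb))
tip=plane(t,((637)/5+265,485/5+250),.137);print("tip",tip,np.linalg.norm(tip[:2]-H[:2]))
P=H[:2]-.238*yb;print("plate nominal",P)
for p,z in(((412.6,275),.173),((409.4,288),.140)):
    w=plane(t,p,z)[:2]-P;print(w@xb,w@yb)
E
```

```text
hinge [0.54259555 0.17050514 0.12036246] 0.0009941009644784224
back top (array([ 0.50966549, -0.06334213,  0.17244491]), np.float64(0.0025306191443787017))
r 0.18556926539338167 gate 0.42581817539050626
tip [ 0.38827626 -0.02562872  0.137     ] 0.2495654876883487
plate nominal [ 0.48717892 -0.06095327]
0.021412792162714637 0.0045676602342280374
0.002232141877164838 0.0010260507027568674
```

```bash
python3 -m inch '[[-1,5,-62,40,-0.18],[-1,10,-124,80,-0.36],[-1,20,-186,100,-0.54],[-1,30,-248,100,-0.72],[-1,45,-310,100,-0.9]]'
```

```text
time_s: 0.72
position: [0.3286, 0.3233, 0.2969]
ee_rot: [-0.001, 0.781, -0.624, -0.0]
force: [1.8, 0.4, 0.4]
gripper_width: 0.0856
grasp_force: 0.0
```

```bash
python3 -m inch '[[-1,25,-62,0,-0.18],[-1,50,-124,0,-0.36],[-1,75,-186,0,-0.54],[-1,95,-248,-15,-0.72],[-1,100,-299,-30,-0.88]]'
python3 -m inch '[[-1,0,0,0,0],[-1,0,0,0,0]]'
python3 - <<'E'
from h import *
t=telemetry.observe();print(t["position"],t["ee_rot"]);c=cams.calibration("wrist");print(c)
im=cams.read_camera("wrist");cv2.imwrite("pics/w1.png",im)
im=cams.read_camera("top");cv2.imwrite("pics/top1.png",im)
E
```

```text
time_s: 1.35
position: [0.428, 0.0315, 0.2682]
ee_rot: [0.0, -0.441, 0.898, -0.0]
force: [1.2, 0.2, 0.2]
gripper_width: 0.0856
grasp_force: 0.0
time_s: 1.6
position: [0.4276, 0.0331, 0.2684]
ee_rot: [-0.0, -0.443, 0.896, 0.0]
force: [0.6, 0.4, 0.2]
gripper_width: 0.0856
grasp_force: 0.0
[0.4276171  0.0330695  0.26840735] [-2.06127374e-05 -4.43145878e-01  8.96449513e-01  3.36139870e-05]
{'fx': 341.05726245876286, 'fy': 341.05726245876286, 'cx': 319.0336990396378, 'cy': 239.89749391259625, 'origin': array([ 0.38453819, -0.02586314,  0.4443594 ]), 'orientation': array([0.04679021, 0.3171824 , 0.93709658, 0.13804351])}
```

View pics/w1.png

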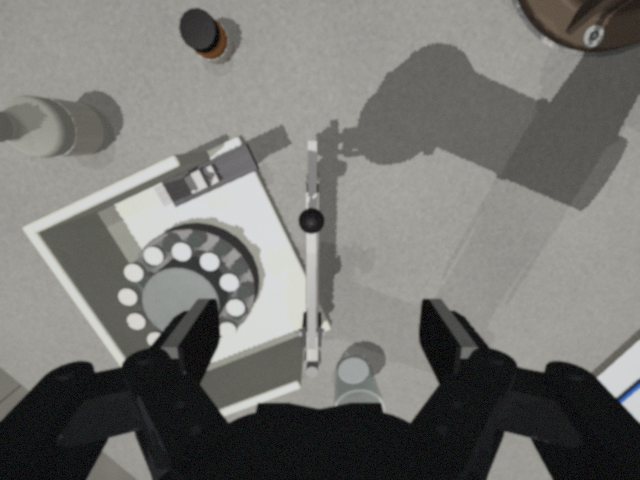

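The wrist picture shows the knob at (311,220), with the bar vertical in the image. The fingers therefore straddle it squarely, and the catch is at about (200,180).

```bash
python3 - <<'E'
from h import *
W=cv2.imread("pics/w1.png");c=cams.calibration("wrist")
m=(W[205:235,295:328].max(2)<45).astype(np.uint8);n,l,st,ce=cv2.connectedComponentsWithStats(m);i=1+st[1:,4].argmax();p=ce[i]+[295,205];print(p,st[i])
t=cams.calibration("top");s=cams.calibration("scene")
for cc,q in((t,(363.1,324.3)),(s,(320.3,154.7))):print(tri(c,p,cc,q))
print(plane(c,p,.166),telemetry.observe()["position"])
E
```

```text
[311.42982456 219.86549708] [  5   4  23  23 342]
(array([0.42924495, 0.02523782, 0.16428023]), np.float64(0.0019552046372247446))
(array([0.43038351, 0.02328174, 0.16676861]), np.float64(0.001253560534736669))
[0.43015928 0.02423599 0.166     ] [0.42774346 0.03427989 0.2686792 ]
```

```bash
python3 -m inch '[[-1,2,-10,-30,0],[-1,2,-10,-65,0],[-1,2,-10,-100,0],[-0.4,2,-10,-123,0],[-0.2,2,-10,-123,0]]'
```

```text
time_s: 2.33
position: [0.4286, 0.0242, 0.1444]
ee_rot: [-0.001, -0.445, 0.896, 0.0]
force: [1.0, -0.3, 0.4]
gripper_width: 0.0522
grasp_force: 0.0
```

```bash
python3 -m inch '[[0.2,1,0,0,0],[0.4,1,0,0,0],[1,1,0,0,0],[1,1,0,0,0],[1,1,0,0,0]]'; python3 - <<'E'
from h import *
cv2.imwrite("pics/w2.png",cams.read_camera("wrist"))
s=telemetry.observe();print(s["force"],s["gripper_width"],s["grasp_force"])
E
```

```text
time_s: 2.95
position: [0.4306, 0.0233, 0.1455]
ee_rot: [0.0, -0.443, 0.896, 0.0]
force: [0.0, 0.5, 0.4]
gripper_width: 0.0001
grasp_force: 0.0
[-0.80332482  0.33908719 -0.3744272 ] -0.0001024337537439619 0.0
```

View pics/w2.png

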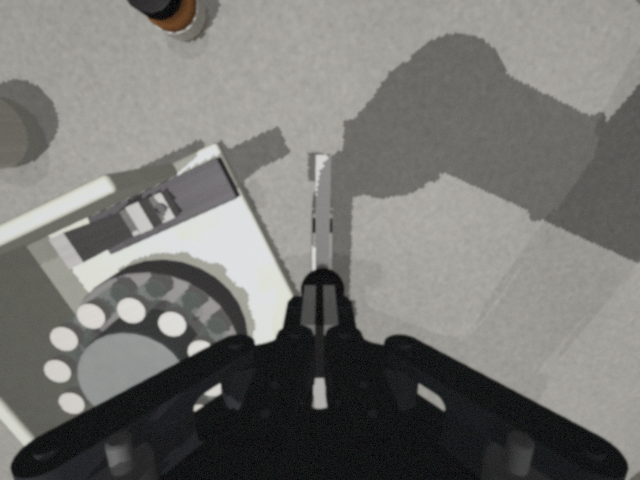

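The fingers are fully shut, with the ball at about (321,285) just on the tip side of them. I'll locate it.

```bash
python3 - <<'E'
from h import *
c=cams.calibration("wrist");p=telemetry.observe()["position"];print(p, proj(c,p),proj(c,p+[0,0,.019]))
print("ball",proj(c,[.430,.0243,.166]))
for z in(.15,.166,.175):print(plane(c,(321,285),z))
print("tip end",plane(c,(321,155),.137),plane(c,(321,155),.13))
W=cv2.imread("pics/w2.png")[230:350,240:400];cv2.imwrite("pics/w2c.png",cv2.resize(cv2.convertScaleAbs(W,alpha=2.5),None,fx=5,fy=5,interpolation=cv2.INTER_CUBIC))
E
```

```text
[0.43062198 0.02329129 0.14548976] [321.91622604 274.28993399] [322.21192494 288.85570518]
ball [324.45569181 290.92590503]
[0.43373303 0.02649863 0.15      ]
[0.4294228  0.02069761 0.166     ]
[0.42699829 0.01743454 0.175     ]
tip end [ 0.39223296 -0.02790812  0.137     ] [ 0.39241075 -0.02761392  0.13      ]
```

View pics/w2c.png

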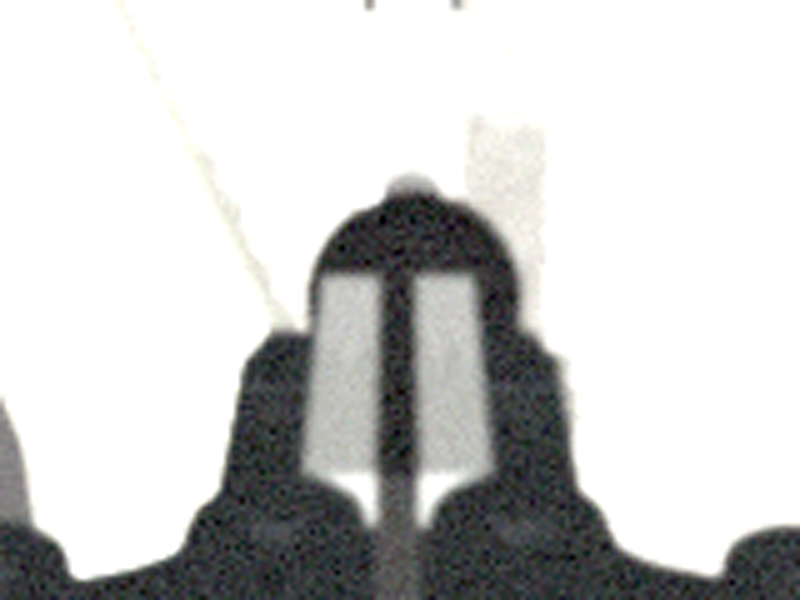

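The ball is in place, yet the fingers read shut. A side view should settle where they are relative to the ball.

```bash
python3 - <<'E'
from h import *
S=cams.read_camera("scene");s=cams.calibration("scene");p=telemetry.observe()["position"]
print(proj(s,p),proj(s,[.430,.0243,.166]),proj(s,p+[0,0,.019]))
A=cv2.resize(S[100:190,265:385],None,fx=6,fy=6,interpolation=cv2.INTER_CUBIC);cv2.imwrite("pics/s2.png",cv2.convertScaleAbs(A,alpha=1.6,beta=15))
E
```

```text
[320.75171388 162.66561133] [321.243055   154.92810774] [320.69151951 155.58548014]
```

View pics/s2.png

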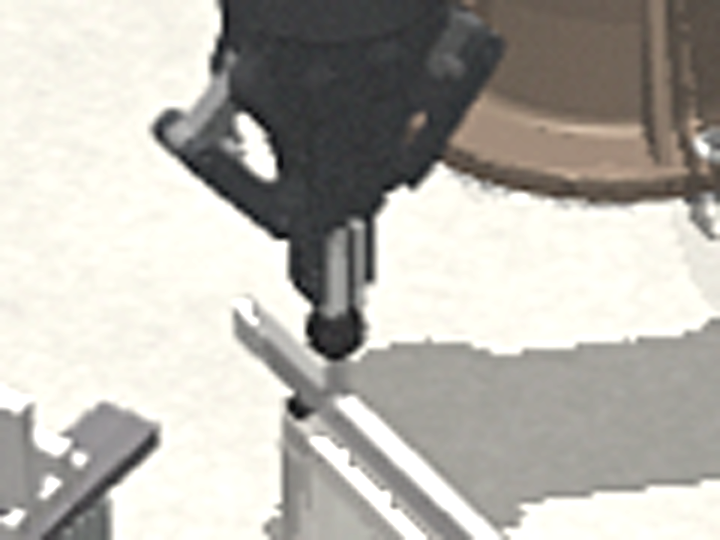

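The side view shows the ball unmoved at (320.8,155), with the shut fingertips just above it at row 152. The real tips are therefore higher than I assumed, at about z 0.175. I'll open, go about 20 mm lower and close again.

```bash
python3 -m inch '[[-0.4,0,0,0,0],[-0.4,0,0,0,0],[-0.4,0,0,-6,0],[-0.4,0,0,-13,0],[-0.4,0,0,-20,0]]'; python3 -m inch '[[0.2,0,0,0,0],[0.3,0,0,0,0],[0.5,0,0,0,0],[0.6,0,0,0,0],[0.6,0,0,0,0]]'
```

```text
time_s: 3.68
position: [0.4304, 0.0233, 0.1247]
ee_rot: [-0.0, -0.443, 0.896, 0.0]
force: [-0.5, 0.1, -0.0]
gripper_width: 0.0599
grasp_force: 0.0
time_s: 4.3
position: [0.4307, 0.0234, 0.1258]
ee_rot: [0.0, -0.443, 0.896, -0.0]
force: [-2.4, 0.2, 6.4]
gripper_width: 0.0181
grasp_force: 57.2
```

It pinches only the upper part of the ball (18 mm chord, upward push), so I need to go about 14 mm lower.

```bash
python3 -m inch '[[-0.2,0,0,0,0],[-0.3,0,0,0,0],[-0.3,0,0,-5,0],[-0.3,0,0,-10,0],[-0.3,0,0,-14,0]]'; python3 -m inch '[[0.2,0,0,0,0],[0.3,0,0,0,0],[0.5,0,0,0,0],[0.7,0,0,0,0],[0.7,0,0,0,0]]'
```

```text
time_s: 4.92
position: [0.4304, 0.0233, 0.1108]
ee_rot: [-0.0, -0.443, 0.896, 0.0]
force: [-1.0, 0.3, 0.3]
gripper_width: 0.0557
grasp_force: 0.0
time_s: 5.55
position: [0.4307, 0.0234, 0.1117]
ee_rot: [0.0, -0.443, 0.896, -0.0]
force: [-3.0, 0.8, 5.3]
gripper_width: 0.0189
grasp_force: 58.4
```

```bash
python3 - <<'E'
from h import *
S=cams.read_camera("scene");W=cams.read_camera("wrist")
A=cv2.resize(S[110:180,280:380],None,fx=4,fy=4,interpolation=cv2.INTER_CUBIC);A=cv2.convertScaleAbs(A,alpha=1.8,beta=20)
B=cv2.resize(W[230:350,240:400],(373,280),interpolation=cv2.INTER_CUBIC);B=cv2.convertScaleAbs(B,alpha=2.5,beta=20)
cv2.imwrite("pics/s3.png",np.hstack([A,B]))
s=telemetry.observe();print(s["force"],s["position"])
E
```

```text
[-3.04475296 -1.37406699  4.87912521] [0.43067649 0.02333765 0.11166291]
```

View pics/s3.png

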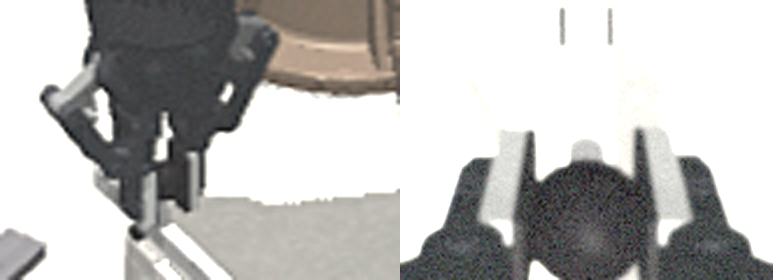

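The ball now sits well between the pads. Next: lift the bar to about 0.14 rad, then work out the swing table.

```bash
python3 -m inch '[[0.8,0.5,1,4,0],[0.8,1.5,2,9,0],[0.8,2.5,3.5,14,0],[0.8,3.5,4.5,18,0],[0.8,4.5,5.5,21,0]]'; python3 - <<'E'
from h import *
H=np.array([.5426,.1705]);p=np.array(telemetry.observe()["position"][:2])
v=p-H;print(p,np.linalg.norm(v))
ph=np.arctan2(v[1],v[0])
for d in np.arange(.04,.56,.04):
    q=H+np.linalg.norm(v)*np.array([np.cos(ph+d),np.sin(ph+d)]);print(round(d,2),np.round((q-p)*1e3,1))
E
```

```text
time_s: 6.28
position: [0.4348, 0.0288, 0.1325]
ee_rot: [-0.0, -0.443, 0.896, 0.0]
force: [-2.0, 1.8, -3.8]
gripper_width: 0.0188
grasp_force: 58.6
[0.43484701 0.02881338] 0.17800506956160905
0.04 [ 5.8 -4.2]
0.08 [11.7 -8.2]
0.12 [ 17.7 -11.9]
0.16 [ 23.9 -15.4]
0.2 [ 30.3 -18.6]
0.24 [ 36.8 -21.6]
0.28 [ 43.4 -24.3]
0.32 [ 50.  -26.7]
0.36 [ 56.8 -28.9]
0.4 [ 63.7 -30.8]
0.44 [ 70.6 -32.4]
0.48 [ 77.6 -33.7]
0.52 [ 84.6 -34.8]
```

```bash
python3 -m inch '[[0.8,4,-3,0,0.03],[0.8,11.7,-8.2,0,0.08],[0.8,17.7,-11.9,0,0.12],[0.8,23.9,-15.4,0,0.16],[0.8,30.3,-18.6,0,0.2]]'; python3 - <<'E'
from h import *
S=cams.read_camera("scene");W=cams.read_camera("wrist");T=cams.read_camera("top");s=telemetry.observe();print(s["force"],s["position"])
A=cv2.resize(S[110:230,230:390],(400,300),interpolation=cv2.INTER_CUBIC);A=cv2.convertScaleAbs(A,alpha=1.4,beta=10)
B=cv2.resize(W[60:360,120:520],(400,300))
C=cv2.resize(T[230:350,270:430],(400,300),interpolation=cv2.INTER_CUBIC)
cv2.imwrite("pics/m4.png",np.vstack([np.hstack([A,B]),np.hstack([C,C*0])]))
E
```

```text
time_s: 6.9
position: [0.4646, 0.0101, 0.132]
ee_rot: [-0.001, -0.531, 0.847, 0.0]
force: [-3.1, 2.6, -2.9]
gripper_width: 0.0184
grasp_force: 58.7
[-2.25519961  1.21043471 -2.19003635] [0.46509963 0.00996222 0.13214089]
```

View pics/m4.png

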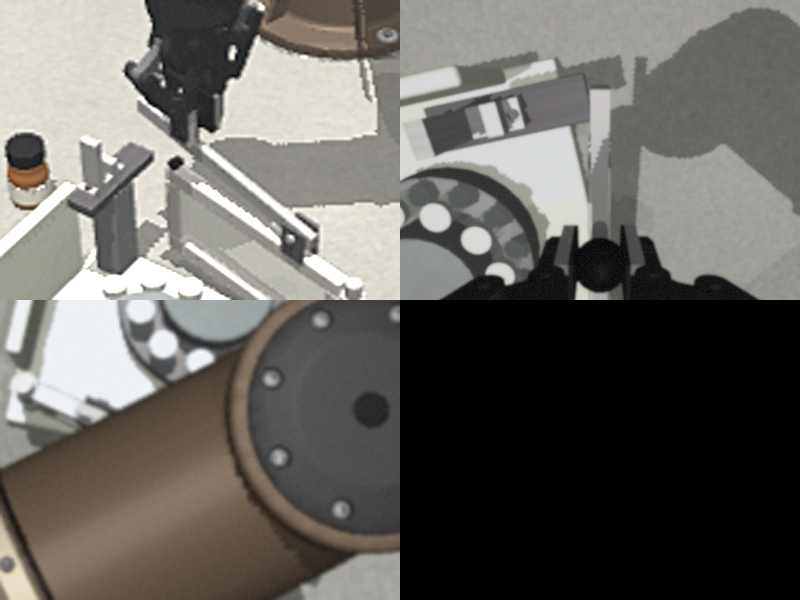

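The bar is lifted (tip clear of the gate), the ball is still gripped, and the catch lies ahead. I'll keep swinging and slow down near the catch.

```bash
python3 -m inch '[[0.8,6.5,-3,0,0.04],[0.8,13.1,-5.7,0,0.08],[0.8,19.7,-8.1,0,0.12],[0.8,26.5,-10.3,0,0.16],[0.8,30,-11.3,0,0.18]]';python3 -m inch '[[0.8,1.7,-0.5,0,0.01],[0.8,3.4,-1,0,0.02],[0.8,3.4,-1,0,0.02]]'
```

```text
time_s: 7.68
position: [0.4947, -0.0013, 0.1321]
ee_rot: [-0.001, -0.605, 0.797, 0.0]
force: [-4.7, 0.6, -3.1]
gripper_width: 0.019
grasp_force: 58.8
time_s: 8.05
position: [0.4988, -0.0022, 0.1325]
ee_rot: [-0.0, -0.613, 0.79, -0.0]
force: [-2.9, -1.5, -2.5]
gripper_width: 0.0185
grasp_force: 58.8
```

```bash
python3 -m inch '[[0.8,1.7,-0.4,0,0.01],[0.8,3.5,-0.8,0,0.02],[0.8,3.5,-0.8,0,0.02]]';python3 -m inch '[[0.8,1.7,-0.4,0,0.01],[0.8,3.5,-0.8,0,0.02],[0.8,3.5,-0.8,0,0.02]]'
```

```text
time_s: 8.43
position: [0.5024, -0.0031, 0.1325]
ee_rot: [-0.0, -0.621, 0.784, -0.0]
force: [-3.9, -2.8, -0.9]
gripper_width: 0.019
grasp_force: 58.9
time_s: 8.8
position: [0.5059, -0.0039, 0.1324]
ee_rot: [-0.0, -0.628, 0.778, -0.0]
force: [-3.6, -3.0, -1.6]
gripper_width: 0.0188
grasp_force: 58.9
```

```bash
python3 - <<'E'
from h import *
H=np.array([.5426,.1705]);s=telemetry.observe();p=np.array(s["position"][:2]);v=p-H
xb=np.array([.9725,-.2328]);yb=np.array([.2328,.9725])
g=np.arctan2(-v@xb,-v@yb);print("gate",g,np.linalg.norm(v),"tip x at 238:",-np.tan(g)*238,s["force"])
E
```

```text
gate -0.02756505291829486 0.17817464586710757 tip x at 238: 6.562144721579327 [-3.56788652 -2.96343596 -1.63532339]
```

```bash
python3 -m inch '[[0.8,1,-0.2,0,0.006],[0.8,1.8,-0.4,0,0.01],[0.8,1.8,-0.4,0,0.01]]';python3 -m inch '[[0.8,0.5,-0.1,0,0.003],[0.8,1,-0.2,0,0.006],[0.8,1,-0.2,0,0.006]]';python3 -m inch '[[0.8,0.5,-0.1,0,0.003],[0.8,1,-0.2,0,0.006],[0.8,1,-0.2,0,0.006]]'
```

```text
time_s: 9.18
position: [0.5076, -0.0043, 0.1324]
ee_rot: [-0.0, -0.632, 0.775, -0.0]
force: [-3.7, -3.3, -0.4]
gripper_width: 0.019
grasp_force: 58.9
time_s: 9.55
position: [0.5087, -0.0044, 0.1325]
ee_rot: [-0.0, -0.635, 0.773, -0.0]
force: [-3.5, -3.5, -1.0]
gripper_width: 0.0191
grasp_force: 58.9
time_s: 9.93
position: [0.5097, -0.0046, 0.1324]
ee_rot: [-0.0, -0.637, 0.771, -0.0]
force: [-3.5, -3.4, -0.8]
gripper_width: 0.0186
grasp_force: 58.9
```

```bash
python3 -m inch '[[0.8,0.5,-0.1,0,0.003],[0.8,0.8,-0.2,0,0.005],[0.8,0.8,-0.2,0,0.005]]'
```

```text
time_s: 10.3
position: [0.5105, -0.0048, 0.1325]
ee_rot: [-0.0, -0.639, 0.769, -0.0]
force: [-2.9, -3.4, -1.7]
gripper_width: 0.019
grasp_force: 58.9
```

```bash
python3 -m inch '[[0.8,0.4,-0.1,0,0.002],[0.8,0.8,-0.2,0,0.005],[0.8,0.8,-0.2,0,0.005]]'
```

```text
time_s: 10.68
position: [0.5113, -0.0049, 0.1324]
ee_rot: [0.0, -0.641, 0.768, -0.0]
force: [-3.7, -3.2, -0.6]
gripper_width: 0.019
grasp_force: 58.9
```

```bash
python3 -m inch '[[0.8,0.4,-0.1,0,0.002],[0.8,0.8,-0.2,0,0.005],[0.8,0.8,-0.2,0,0.005]]'
```

```text
time_s: 11.05
position: [0.5119, -0.005, 0.1324]
ee_rot: [-0.0, -0.643, 0.766, 0.0]
force: [-4.9, -4.0, -0.8]
gripper_width: 0.0187
grasp_force: 59.0
```

```bash
python3 -m inch '[[0.8,0.4,-0.1,0,0.002],[0.8,0.8,-0.1,0,0.005],[0.8,0.8,-0.1,0,0.005]]'
```

```text
time_s: 11.42
position: [0.5119, -0.0051, 0.1323]
ee_rot: [-0.001, -0.644, 0.765, 0.0]
force: [-7.4, -1.3, 1.1]
gripper_width: 0.0191
grasp_force: 59.2
```

```bash
python3 - <<'E'
from h import *
H=np.array([.5426,.1705]);s=telemetry.observe();p=np.array(s["position"][:2]);v=p-H
xb=np.array([.9725,-.2328]);yb=np.array([.2328,.9725])
g=np.arctan2(-v@xb,-v@yb);print("gate",g,np.linalg.norm(v),"tip x at 238:",-np.tan(g)*238,s["force"],s["ft_torque"])
E
```

```text
gate -0.062163342546864446 0.17826771723842935 tip x at 238: 14.813962215466907 [-7.37006693 -1.31923789  1.05555273] [-0.91600701  2.62881637 -0.08331947]
```

Contact: it stopped advancing at x 0.5119 and the force rose to about 7 N. The tip is at 14.8 mm, which agrees with the sighted catch. I'll ease off the excess and let the bar down along its arc.

```bash
python3 -m inch '[[0.8,-0.6,0.1,0,0],[0.8,-1,-1.9,-4.8,0],[0.8,-1.3,-3.6,-9.7,0],[0.8,-1.5,-4.9,-13.4,0],[0.8,-1.5,-4.9,-13.4,0]]'
```

```text
time_s: 12.05
position: [0.511, -0.01, 0.1187]
ee_rot: [-0.0, -0.644, 0.765, 0.0]
force: [-4.1, -2.7, -1.5]
gripper_width: 0.0188
grasp_force: 58.9
```

```bash
python3 -m inch '[[0.8,-0.1,-0.5,-1.5,0],[0.8,-0.2,-0.9,-2.7,0],[0.8,-0.2,-0.9,-2.7,0]]'
```

```text
time_s: 12.42
position: [0.5109, -0.0107, 0.1163]
ee_rot: [0.0, -0.644, 0.765, 0.0]
force: [-5.1, -2.1, -0.4]
gripper_width: 0.019
grasp_force: 59.0
```

```bash
python3 -m inch '[[0.8,-0.05,-0.3,-1,0],[0.8,-0.1,-0.5,-1.8,0],[0.8,-0.1,-0.5,-1.8,0]]'
```

```text
time_s: 12.8
position: [0.5111, -0.0109, 0.1157]
ee_rot: [0.001, -0.645, 0.765, 0.0]
force: [-10.2, 1.2, 11.7]
gripper_width: 0.0189
grasp_force: 59.9
```

The floor is reached: z 0.1157 against 0.1155 predicted for level. I'll relax the push, then open slowly.

```bash
python3 -m inch '[[0.8,-0.3,0,0.9,0],[0.8,-0.8,0.2,1,0],[0.5,-0.8,0.2,1,0],[0.3,-0.8,0.2,1,0],[0.1,-0.8,0.2,1,0]]'; python3 -m inch '[[-0.2,0,0,0,0],[-0.3,0,0,0,0],[-0.3,0,0,0,0],[-0.3,0,0,0,0]]'
```

```text
time_s: 13.42
position: [0.5112, -0.0109, 0.1158]
ee_rot: [0.001, -0.645, 0.764, -0.0]
force: [-0.2, 1.0, -0.4]
gripper_width: 0.0382
grasp_force: 0.0
time_s: 13.92
position: [0.5102, -0.0112, 0.1155]
ee_rot: [0.0, -0.645, 0.765, -0.0]
force: [0.2, 0.2, 0.6]
gripper_width: 0.0555
grasp_force: 0.0
```

```bash
python3 -m inch '[[-0.4,0,0,10,0],[-0.4,0,0,30,0],[-0.4,0,0,60,0],[-0.4,0,0,100,0],[-0.4,0,0,140,0]]'; python3 -m inch '[[-0.4,-20,0,20,0],[-0.4,-20,0,20,0],[-0.4,-20,0,20,0]]'; python3 - <<'E'
from h import *
H=np.array([.5426,.1705]);xb=np.array([.9725,-.2328]);yb=np.array([.2328,.9725])
c=cams.calibration("wrist");W=cams.read_camera("wrist");s=cams.calibration("scene");S=cams.read_camera("scene")
def ball(im,e,r):
    x,y=e.astype(int);m=(im[y-r:y+r,x-r:x+r].max(2)<45).astype(np.uint8)
    n,l,st,ce=cv2.connectedComponentsWithStats(m);i=1+st[1:,4].argmax();return ce[i]+[x-r,y-r],st[i]
E=[.511,-.0115,.17]
w,a=ball(W,proj(c,E),22);q,b=ball(S,proj(s,E),12);print(w,a,q,b)
X,e=tri(c,w,s,q);print("tri",X,e)
for z in (.17,):
    P=plane(c,w,z);v=P[:2]-H;print(P,"gate",np.arctan2(-v@xb,-v@yb),"r",np.linalg.norm(v))
E
```

```text
time_s: 14.55
position: [0.5101, -0.0113, 0.2576]
ee_rot: [0.0, -0.645, 0.765, -0.0]
force: [-0.2, 1.0, 0.4]
gripper_width: 0.0598
grasp_force: 0.0
time_s: 14.92
position: [0.4901, -0.0112, 0.2754]
ee_rot: [0.0, -0.645, 0.765, 0.0]
force: [0.4, -0.1, -0.1]
gripper_width: 0.0601
grasp_force: 0.0
[298.8392283  230.05787781] [ 14  11  22  22 311] [290.42666667 173.14666667] [ 5  7 13 11 75]
tri [ 0.50947165 -0.01271007  0.16977197] 0.0009160371591555723
[ 0.50912451 -0.01219662  0.17      ] gate -0.053741774597265854 r 0.18573816200761153
```

```bash
python3 -m inch '[[-0.4,0,0,20,0],[-0.4,0,0,20,0],[-0.4,0,0,20,0],[-0.4,0,0,20,0],[-0.4,0,0,20,0]]'; python3 - <<'E'
from h import *
s=cams.calibration("scene");S=cams.read_camera("scene");m=(S[160:186,277:303].max(2)<45).astype(np.uint8)
n,l,st,ce=cv2.connectedComponentsWithStats(m);i=1+st[1:,4].argmax();q=ce[i]+[277,160];print(q,st[i])
if abs(q-[290.43,173.15]).max()<1: from plant import close_job;print(close_job())
E
```

```text
time_s: 15.65
position: [0.49, -0.0113, 0.295]
ee_rot: [-0.0, -0.645, 0.765, 0.0]
force: [0.2, -0.5, -0.1]
gripper_width: 0.0598
grasp_force: 0.0
[290.54666667 173.13333333] [ 8  8 12 11 75]
the job is handed in; nothing more can be done
None
```

The gate is latched shut and the job is handed in at about 15.7 s: after release the knob sat at level-bar height, the gate angle was about -0.054 rad, and a second look 0.7 s later showed no movement.

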